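Lock the bean canister's bayonet lid and slide its tray home

TASK

Close up the green glass bean canister standing on the pulled-out tray: press its sprung steel lid down and, keeping it down, turn it a quarter-turn clockwise until it stops, then let it spring up into its lock. After that, push the tray all the way home under the grinder. Leave the cups, the tamper and the spoon rest where they stand, and let go of everything at the end.

Things in the scene. Friction and masses are not known exactly. Their poses are not given: they have to be found in the camera images.
- lid_bar (a point): Centre of the upright steel grip bar on the canister's lid: bar 66 mm long, 14 mm thick, 28 mm tall; its top is 14 mm above this point, the flat top of the round lid (84 mm across) 14 mm below. On the lid's vertical turning axis, about 140 mm above the table while unlocked; moves with the lid. x axis: along the bar (either end is alike); z up.
- lid_press (a joint): How far the lid is pressed down, m: 0 at rest unlocked, 0.0135 bottomed. A spring resists, about 2.5 N at first, 9 N at the bottom. Hidden lugs let it turn only while down by 0.010 or more; fully turned and let go, it springs up to about 0.005 and is locked; let go part-turned it stays at about 0.010, not locked.
- lid_turn (a joint): Turn of the lid, rad, clockwise seen from above is positive. Starts loosely between 0.03 and 0.22 (free play from 0 to 0.25). The lock notch takes the lugs from 1.30 on; hard stop at 1.50, where the bar lies in line with the tray's sliding direction. Turning takes about 0.1 N m when pressed.
- tray (a joint): How far the tray is pulled out, m: 0 fully home against its stop, 0.16 to 0.19 at the start. Slides with about 3 N of drag, stays where it is left.
- tray_lip (a point): Middle of the outer face of the upright lip at the tray's outer end: aluminium strip 130 mm wide, 8 mm thick, from 6 to 42 mm above the table, this point 24 mm up; moves with the tray. x axis: horizontal, the way to push the tray home, square to the lip; z up. The lid's axis lies 120 mm from here along +x. The table outside the lip is free for at least 100 mm.
- riser: Fixed wooden riser carrying the grinder, open in front, 240 mm deep (x), 190 mm wide (y), 181 mm tall, grinder to about 470 mm. Origin: centre of its underside; +x is the way the tray slides home. Its front face (x = -120 mm) stands 110 to 140 mm from the lid's axis at the start; with the tray home the lip's outer face is 70 mm in front of it.
- cup0: Speckled ceramic cup, 74 mm across the rim, 62 mm tall, origin at the centre of its foot. To be left alone.
- cup1: The second cup, the same as the first. To be left alone.
- tamper: Tall chrome tamper, 58 mm across the foot, 130 mm tall, origin at the centre of its foot. To be left alone.
- spoon_rest: Flat black silicone spoon rest, 200 by 90 by 12 mm, long side along its x axis, origin at the centre of its underside. To be left alone.

How it is judged:
By the outcome, as a careful person would: the job done as asked, in the order asked, and still so for the second after the job is handed in, with the robot touching nothing.
It also fails if it takes over 56 s, if anything falls off the work surface, if the arm or the gripper's body presses on something with over 40 N, if the wrist force passes 120 N, or if a joint passes its speed limit or range.

ROBOT

A 7-joint arm with a two-finger parallel gripper is mounted at the origin on the work surface. World frame = base frame: x ahead of the robot, y to its left, z up, the work surface at z = 0. Lengths are in m, angles in rad, forces in N, time in s.
With the tool pointing down it reaches from about 0.4 to 0.85 m from the base axis. Payload 10.4 kg.
Tool frame: the origin (TCP) lies midway between the tips of the shut fingers; the grasp point (between the pads) lies 19 mm behind it (manip.tcp_to_grasp is the distance from the TCP to the grasp point, in m); z points along the fingers, y is the line along which they close (so a half turn about z gives the same grasp; the last joint's range is limited). The gripper opens to 87 mm and grips with 3 to 60 N. Pads are 19 mm wide; open, the fingers measure 117 mm over their backs; the gripper's body (75 mm by 190 mm) begins 51 mm behind the grasp point.
Start: joints at [-0.023, 0.332, -0.065, 1.46, 0.022, 1.35, -0.088], TCP at [0.625, 0, 0.223] pointing down, gripper open.
Joint ranges: [-2.6, 2.6], [-0.5, 2.12], [-1.47, 1.34], [0.16, 2.42], [-1.27, 4.41], [0.06, 2.06], [-2.6, 2.6]. Speed limits (rad/s): [2.22, 2.22, 2.79, 2.79, 3.14, 3.14, 3.14].

INTERFACE

Orientations are given as a rotation vector (axis times angle).
In Python, from workcell import manip gives the robot as it stands.
- The arm moves only by the shell command python3 -m jog 'ROWS' [FORCE]. ROWS is JSON, a list of rows, each an object with "offset": the shift along the world's x, y, z in units of 0.15 m (1.0 is 0.15 m), a list of three; "rot": the turn, a rotation vector about the world's x, y, z in units of pi rad (1.0 is pi rad), a list of three; "jaw": the closure, from -1 (fully open) to 1 (shut). In form: [{"offset": [x, y, z], "rot": [wx, wy, wz], "jaw": jaw}, ...]. A call has exactly 5 rows; each row is the pose to reach, as a shift and turn from the pose commanded when the call began, turning the shorter way round; what a row does not reach only later rows make up. A row lasts 1/8 s, in which the tool goes at most 62.5 mm and 10.7 degrees, less where a joint would pass 70% of its speed; a pose out of reach is approached as far as the arm can. A call with a number of a shift or a turn outside -1 to 1 is refused whole. A call with a gripper value outside its range is refused whole. The fingers move at their own pace and stop on an object; FORCE is the grip in N (left out, the last holds). Time passes only in rows, so rows that repeat a pose let the fingers close, or fill a call up. It gives the time, the measured TCP pose, the force, the opening and the grip force at its end, in the units of the state.
- manip.sense(): the state, without advancing time (a new reading comes with each control period).
- manip.capture(name): name is "scene" or "side" or "wrist"; returns a dict with "image" (420x560x3 uint8, blue, green, red), "K" (3x3 intrinsics, pixels), "cam_to_world" (4x4, takes a point from camera to world coordinates). Camera axes: x right, y down, z forward; pixel columns grow to the right and rows downward; lengths in m; the calibration is good to about 2 mm. A picture is of the moment at which its call begins. There is no depth.
- manip.hand_in(): hands the job in; it is judged then, once.
Trained networks look in a picture, given as the dict that the camera call returned (one of the last four; its "shot" number tells which), for a name from the list of things; names that differ only in an ending like _2 or _b are one class to them, and where a whole thing is asked for, a point or a joint stands for the part that bears it (a point fixed in the world has none). Each returns a list of dicts, best first, with "conf" (0 to 1); they miss things now and then, are a little off and sometimes report something else, mostly with a low value. They report only what shows in the picture. A call takes as long as a camera call.
- manip.find_in(name, picture): "at" ([x, y, z] in m, in the coordinates of the camera as it stood for that picture, good to about 4 mm: the middle of the surface that is visible of it).
- manip.place_of(name, picture): "at" ([x, y, z] in m, in the coordinates of the camera as it stood for that picture, good to about 4 mm: a listed point, or the origin of a listed thing).
The state is a dict: "t": time; "q": joint angles; "joint_vel": joint speeds; "tau": joint torques, N m; "eef_pos": TCP position; "tool_rot": TCP orientation; "ft_force": force on the tool from outside, world axes, zero at the start; "torque": the same for the moment, N m; "gripper_width": opening from 0.0 (shut) to 1.0 (fully open); "finger_force": force on a finger pad.
Only numpy, scipy, OpenCV 4.12 (cv2) and the standard library are available. Lean on these libraries where they do the work, as an engineer would, in place of code of your own. Each camera call takes 0.05 s, during which the arm holds its last target. There are 200 camera calls.

## Working session

There is one attempt and no reset: what is moved stays moved. The work goes in short steps, Python scripts to look and compute and a shell command to move; the robot and the scene stay as the last step left them, time stands still between calls to the robot, and variables do not carry over. Pictures are saved under pics/ and viewed, at most 10 in all, crops included, and the job is handed in when it is done.

```bash
mkdir -p pics
cat > h.py <<'E'
from workcell import manip
import numpy as np, cv2
def look(cam,names,save=None):
    p=manip.capture(cam); T=np.array(p["cam_to_world"]);K=np.array(p["K"])
    if save: cv2.imwrite("pics/"+save,p["image"])
    for n in names:
        for d in manip.place_of(n,p)[:2]:
            a=np.array(d["at"]); w=T@np.r_[a,1]; u=K@a
            print(cam,n,round(d["conf"],2),w[:3].round(4),(u[:2]/u[2]).round(0))
    return p
E
python3 - <<'E'
from h import *
s=manip.sense();print(s["eef_pos"],s["tool_rot"],s["t"],s["ft_force"])
N=["lid_bar","tray_lip","riser","cup0","tamper","spoon_rest"]
for c in ("scene","side","wrist"): look(c,N,c+"0.png")
a=cv2.imread("pics/scene0.png");b=cv2.imread("pics/side0.png")
cv2.imwrite("pics/both.png",cv2.resize(np.hstack([a,b]),(800,300)))
E
```

```text
[ 6.24618613e-01 -1.36188189e-06  2.21757887e-01] [-2.22071900e+00 -2.22079487e+00  1.60513036e-03] 0.0 [-0.08266921 -0.23041074 -0.51358678]
scene lid_bar 0.95 [ 0.5787 -0.0108  0.1414] [231. 216.]
scene lid_bar 0.56 [ 0.4898  0.4304 -0.0009] [412. 235.]
scene tray_lip 0.87 [0.5722 0.1115 0.028 ] [286. 248.]
scene riser 0.66 [ 0.591  -0.2574 -0.    ] [132. 255.]
scene cup0 0.8 [4.930e-01 4.289e-01 3.000e-04] [412. 235.]
scene cup0 0.71 [ 0.6366  0.4451 -0.0012] [429. 283.]
scene tamper 0.82 [ 0.7857 -0.0863  0.0012] [189. 332.]
scene spoon_rest 0.79 [ 0.291   0.3108 -0.0004] [358. 179.]
side lid_bar 0.67 [ 0.5813 -0.0107  0.1417] [301. 159.]
side tray_lip 0.88 [0.5774 0.1108 0.0238] [266. 226.]
side tray_lip 0.74 [ 0.5916 -0.2546  0.0038] [358. 151.]
side riser 0.8 [ 0.5916 -0.2545  0.0059] [358. 150.]
side cup0 0.78 [0.635  0.4423 0.0016] [133. 310.]
side cup0 0.65 [0.4944 0.4269 0.0006] [184. 348.]
side tamper 0.93 [ 0.789  -0.0859  0.0012] [260. 150.]
side spoon_rest 0.77 [0.2935 0.3112 0.001 ] [303. 372.]
wrist lid_bar 0.98 [ 0.5793 -0.013   0.1428] [220. 224.]
wrist tray_lip 0.79 [0.5743 0.1113 0.0241] [230.  71.]
wrist tamper 0.73 [ 0.7911 -0.084   0.0026] [416. 244.]
```

View pics/scene0.png

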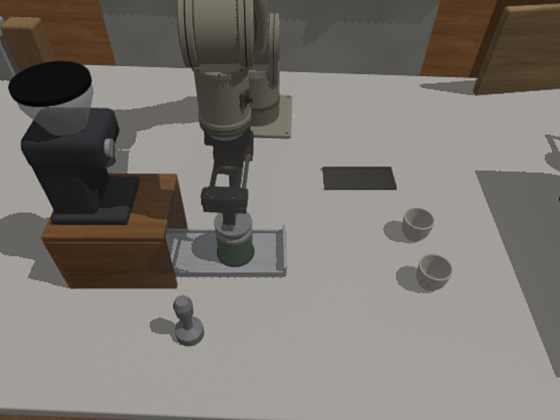

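View pics/side0.png

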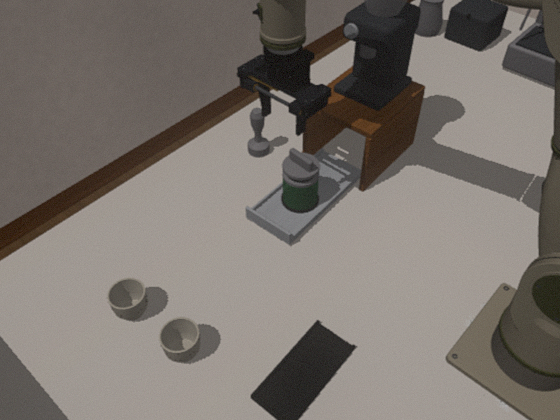

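The pictures show the tray at scene px (230,250) with its lip at (286,248). The canister stands at (235,235), its bar under the gripper, and the riser is at (120,245). The networks agree with this. Next I need the bar's angle from the wrist view.

View pics/wrist0.png

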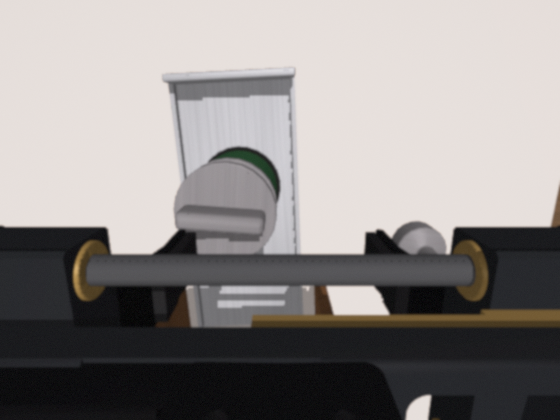

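The wrist view shows the bar from about (178,218) to (264,224), and the lip's top edge from about (165,77) to (294,71). I'll back-project those for the angles.

```bash
cat >> h.py <<'E'
def plane(p,uv,z):
    T=np.array(p["cam_to_world"]);K=np.array(p["K"]); d=T[:3,:3]@np.linalg.solve(K,[*uv,1]); o=T[:3,3]
    return o+d*(z-o[2])/d[2]
E
python3 - <<'E'
from h import *
p=look("wrist",[],"w1.png")
cv2.imwrite("pics/w1c.png",cv2.resize(p["image"][150:260,150:310],None,fx=5,fy=5,interpolation=cv2.INTER_CUBIC))
for a,b,z in (((178,208),(265,213),.154),((178,227),(262,235),.140),((165,77),(294,71),.042),((293,80),(299,255),.01)):
    A,B=plane(p,a,z),plane(p,b,z); print(A.round(4),B.round(4),np.degrees(np.arctan2(*(B-A)[1::-1])).round(1))
E
```

```text
[0.5515 0.0029 0.154 ] [ 0.6141 -0.0008  0.154 ] -3.4
[ 0.5459 -0.0163  0.14  ] [ 0.6109 -0.0228  0.14  ] -5.7
[0.5131 0.1039 0.042 ] [0.6383 0.1094 0.042 ] 2.5
[0.6386 0.1044 0.01  ] [ 0.6478 -0.0959  0.01  ] -87.4
```

View pics/w1c.png

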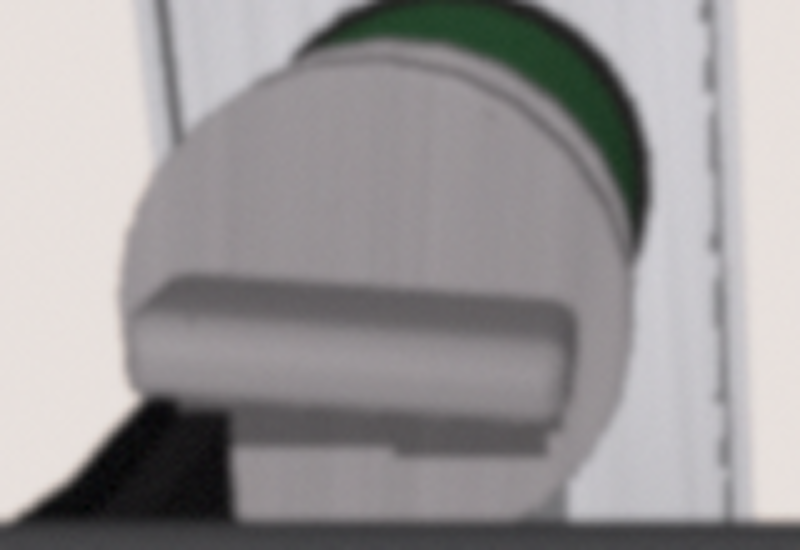

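Reading the crop, the top face of the bar lies at about -5.5° and the tray slides home along about -87.5°. So the start turn is about 0.07 rad, which is consistent. I'll go over the lid, turning the tool +84.5° about z.

```bash
python3 -m jog '[{"offset":[-0.06,-0.015,0],"rot":[0,0,0.055],"jaw":-1},{"offset":[-0.12,-0.03,0],"rot":[0,0,0.11],"jaw":-1},{"offset":[-0.18,-0.046,0],"rot":[0,0,0.165],"jaw":-1},{"offset":[-0.24,-0.062,0],"rot":[0,0,0.22],"jaw":-1},{"offset":[-0.30,-0.077,0],"rot":[0,0,0.27],"jaw":-1}]' 
python3 -m jog '[{"offset":[0,0,0],"rot":[0,0,0.05],"jaw":-1},{"offset":[0,0,0],"rot":[0,0,0.1],"jaw":-1},{"offset":[0,0,0],"rot":[0,0,0.15],"jaw":-1},{"offset":[0,0,0],"rot":[0,0,0.20],"jaw":-1},{"offset":[0,0,0],"rot":[0,0,0.20],"jaw":-1}]'
python3 - <<'E'
from h import *
from scipy.spatial.transform import Rotation as R
look("wrist",["lid_bar","tray_lip"],"w2.png")
s=manip.sense();print(s["eef_pos"],R.from_rotvec(s["tool_rot"]).as_matrix().round(3),np.round(s["q"],2))
E
```

```text
t: 1.72
eef_pos: [0.5797, -0.0116, 0.2226]
tool_rot: [1.103, 2.942, 0.0]
ft_force: [-0.5, -0.4, 0.5]
gripper_width: 1.002
finger_force: 0.0
t: 2.35
eef_pos: [0.58, -0.0116, 0.2226]
tool_rot: [0.15, 3.138, 0.0]
ft_force: [-0.4, -1.4, -0.2]
gripper_width: 0.997
finger_force: 0.0
wrist lid_bar 0.63 [ 0.5828 -0.0115  0.1431] [281. 211.]
wrist tray_lip 0.92 [0.576  0.112  0.0271] [394. 165.]
[ 0.58001165 -0.01159046  0.22258164] [[-0.995  0.097 -0.   ]
 [ 0.097  0.995  0.   ]
 [ 0.     0.    -1.   ]] [ 0.14  0.25 -0.24  1.58  0.06  1.33  1.37]
```

View pics/w2.png

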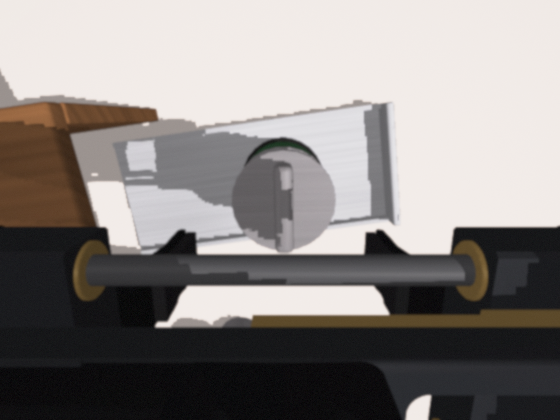

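The wrist view shows the bar at px (284,165–250), square to the closing line and centred between the fingers. I'll descend with the tips just above the lid top (TCP z ≈ 0.131) and grip.

```bash
python3 -m jog '[{"offset":[0.01,0,-0.25],"rot":[0,0,0],"jaw":-1},{"offset":[0.01,0,-0.45],"rot":[0,0,0],"jaw":-1},{"offset":[0.01,0,-0.61],"rot":[0,0,0],"jaw":-1},{"offset":[0.01,0,-0.61],"rot":[0,0,0],"jaw":-1},{"offset":[0.01,0,-0.61],"rot":[0,0,0],"jaw":-0.5}]' 30
python3 -m jog '[{"offset":[0,0,0],"rot":[0,0,0],"jaw":0},{"offset":[0,0,0],"rot":[0,0,0],"jaw":0.5},{"offset":[0,0,0],"rot":[0,0,0],"jaw":1},{"offset":[0,0,0],"rot":[0,0,0],"jaw":1},{"offset":[0,0,0],"rot":[0,0,0],"jaw":1}]' 40
```

```text
t: 3.12
eef_pos: [0.5821, -0.0115, 0.1322]
tool_rot: [0.149, 3.137, 0.0]
ft_force: [0.2, -0.2, -0.1]
gripper_width: 0.95
finger_force: 0.0
t: 3.75
eef_pos: [0.5815, -0.0115, 0.1311]
tool_rot: [-0.148, -3.138, -0.0]
ft_force: [-0.3, -0.8, -0.0]
gripper_width: 0.404
finger_force: 0.0
```

```bash
python3 -m jog '[{"offset":[0,0,0],"rot":[0,0,0],"jaw":1},{"offset":[0,0,0],"rot":[0,0,0],"jaw":1},{"offset":[0,0,0],"rot":[0,0,0],"jaw":1},{"offset":[0,0,0],"rot":[0,0,0],"jaw":1},{"offset":[0,0,0],"rot":[0,0,0],"jaw":1}]' 40
```

```text
t: 4.38
eef_pos: [0.5817, -0.011, 0.1311]
tool_rot: [0.147, 3.138, 0.001]
ft_force: [2.5, 2.9, -1.5]
gripper_width: 0.155
finger_force: 40.0
```

Gripped: the opening is 13.5 mm, which is the bar's thickness. Now I'll press it down.

```bash
python3 -m jog '[{"offset":[0,0,-0.03],"rot":[0,0,0],"jaw":1},{"offset":[0,0,-0.06],"rot":[0,0,0],"jaw":1},{"offset":[0,0,-0.085],"rot":[0,0,0],"jaw":1},{"offset":[0,0,-0.085],"rot":[0,0,0],"jaw":1},{"offset":[0,0,-0.085],"rot":[0,0,0],"jaw":1}]'
```

```text
t: 5.0
eef_pos: [0.5819, -0.0114, 0.119]
tool_rot: [0.148, 3.137, 0.0]
ft_force: [-0.8, 3.0, 8.9]
gripper_width: 0.158
finger_force: 40.0
```

It's down 12 mm at 8.9 N. Now I'll turn it clockwise.

```bash
python3 -m jog '[{"offset":[0,0,0],"rot":[0,0,-0.04],"jaw":1},{"offset":[0,0,0],"rot":[0,0,-0.08],"jaw":1},{"offset":[0,0,0],"rot":[0,0,-0.12],"jaw":1},{"offset":[0,0,0],"rot":[0,0,-0.16],"jaw":1},{"offset":[0,0,0],"rot":[0,0,-0.20],"jaw":1}]'
python3 -c "
from h import *
s=manip.sense();print(s['torque'],s['ft_force'],s['tool_rot'])"
```

```text
t: 5.62
eef_pos: [0.5815, -0.0123, 0.1189]
tool_rot: [1.117, 2.936, -0.001]
ft_force: [-2.9, 0.8, 8.0]
gripper_width: 0.157
finger_force: 40.0
[0.08238657 0.6836095  0.00248255] [-2.90462363  0.81618244  7.95141353] [ 1.11718296e+00  2.93578261e+00 -1.20025807e-03]
```

```bash
python3 -m jog '[{"offset":[0,0,0],"rot":[0,0,-0.04],"jaw":1},{"offset":[0,0,0],"rot":[0,0,-0.08],"jaw":1},{"offset":[0,0,0],"rot":[0,0,-0.12],"jaw":1},{"offset":[0,0,0],"rot":[0,0,-0.16],"jaw":1},{"offset":[0,0,0],"rot":[0,0,-0.20],"jaw":1}]'
python3 -c "
from h import *
s=manip.sense();print(s['torque'],s['ft_force'],s['tool_rot'])"
python3 -m jog '[{"offset":[0,0,0],"rot":[0,0,-0.02],"jaw":1},{"offset":[0,0,0],"rot":[0,0,-0.035],"jaw":1},{"offset":[0,0,0],"rot":[0,0,-0.05],"jaw":1},{"offset":[0,0,0],"rot":[0,0,-0.05],"jaw":1},{"offset":[0,0,0],"rot":[0,0,-0.05],"jaw":1}]'
python3 -c "
from h import *
s=manip.sense();print(s['torque'],s['ft_force'],s['tool_rot'])
look('side',['lid_bar'],'s3.png');p=look('scene',['lid_bar','tray_lip'],'c3.png')
a=cv2.imread('pics/s3.png');cv2.imwrite('pics/s3c.png',cv2.resize(a[100:260,210:390],None,fx=3.5,fy=3.5))"
```

```text
t: 6.25
eef_pos: [0.5807, -0.0128, 0.1185]
tool_rot: [-1.97, -2.446, 0.003]
ft_force: [-5.5, -1.4, 7.9]
gripper_width: 0.16
finger_force: 40.0
[-0.11613685  1.41077762  0.05171735] [-5.4958908  -1.37781086  7.86893629] [-1.97014027 -2.44641781  0.00333197]
t: 6.88
eef_pos: [0.5804, -0.0128, 0.1184]
tool_rot: [-2.151, -2.288, 0.004]
ft_force: [-5.6, -0.4, 8.8]
gripper_width: 0.158
finger_force: 40.0
[-0.12917066  1.5202758  -0.02569076] [-5.58437126 -0.44229231  8.83340877] [-2.15126236 -2.28843638  0.00405041]
side lid_bar 0.75 [ 0.581  -0.0135  0.1244] [302. 164.]
side lid_bar 0.67 [0.5747 0.1118 0.0248] [267. 227.]
scene lid_bar 0.74 [ 0.5808 -0.0094  0.1283] [232. 220.]
scene tray_lip 0.67 [0.5716 0.1111 0.028 ] [286. 248.]
```

View pics/s3c.png

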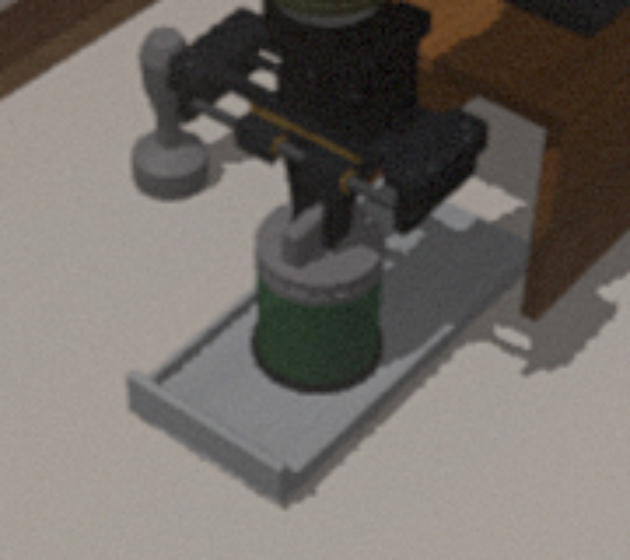

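The crop shows the bar gripped and almost in line with the tray's side (bar at crop px (315,230)). No stop torque yet, so I'll turn a few degrees further until it stops.

```bash
python3 -m jog '[{"offset":[0,0,0],"rot":[0,0,-0.01],"jaw":1},{"offset":[0,0,0],"rot":[0,0,-0.02],"jaw":1},{"offset":[0,0,0],"rot":[0,0,-0.02],"jaw":1},{"offset":[0,0,0],"rot":[0,0,-0.02],"jaw":1},{"offset":[0,0,0],"rot":[0,0,-0.02],"jaw":1}]'
cat > st.py <<'E'
from h import *
s=manip.sense();r=s["tool_rot"];print(np.round(s['torque'],3),np.round(s['ft_force'],1),"yaw",(2*np.degrees(np.arctan2(r[1],r[0]))-90)%180,np.round(s["q"],2))
E
python3 st.py
```

```text
t: 7.75
eef_pos: [0.5804, -0.0127, 0.1184]
tool_rot: [-2.221, -2.221, 0.004]
ft_force: [-5.3, 0.1, 7.9]
gripper_width: 0.157
finger_force: 40.0
[-0.181  1.513  0.584] [-5.3  0.1  7.9] yaw 179.99724492631947 [-0.04  0.32 -0.02  1.71  0.01  1.12 -0.06]
```

The torque jumped to 0.58 N m, so the stop is reached. I'll ease the twist, let the lid rise into the notch, then open.

```bash
python3 -m jog '[{"offset":[0,0,0],"rot":[0,0,0.008],"jaw":1},{"offset":[0,0,0.015],"rot":[0,0,0.008],"jaw":1},{"offset":[0,0,0.03],"rot":[0,0,0.008],"jaw":1},{"offset":[0,0,0.045],"rot":[0,0,0.008],"jaw":1},{"offset":[0,0,0.045],"rot":[0,0,0.008],"jaw":1}]'
python3 st.py
python3 -m jog '[{"offset":[0,0,0],"rot":[0,0,0],"jaw":0.5},{"offset":[0,0,0.02],"rot":[0,0,0],"jaw":0},{"offset":[0,0,0.04],"rot":[0,0,0],"jaw":-0.5},{"offset":[0,0,0.06],"rot":[0,0,0],"jaw":-1},{"offset":[0,0,0.06],"rot":[0,0,0],"jaw":-1}]'
python3 -m jog '[{"offset":[0,0,0.2],"rot":[0,0,0],"jaw":-1},{"offset":[0,0,0.4],"rot":[0,0,0],"jaw":-1},{"offset":[0,0,0.6],"rot":[0,0,0],"jaw":-1},{"offset":[0,0.1,0.6],"rot":[0,0,0],"jaw":-1},{"offset":[0,0.2,0.6],"rot":[0,0,0],"jaw":-1}]'
python3 - <<'E'
from h import *
for c in ("scene","side","wrist"): look(c,["lid_bar","tray_lip"],c+"4.png")
E
```

```text
t: 8.38
eef_pos: [0.5803, -0.0128, 0.1248]
tool_rot: [-2.194, -2.248, 0.004]
ft_force: [-4.4, -2.0, 5.6]
gripper_width: 0.16
finger_force: 40.0
[-0.132  1.249  0.31 ] [-4.4 -2.   5.6] yaw 1.4039459391367473 [-0.03  0.31 -0.03  1.7   0.01  1.13 -0.04]
t: 9.0
eef_pos: [0.5817, -0.0115, 0.1344]
tool_rot: [2.193, 2.249, 0.001]
ft_force: [0.3, 0.7, 0.9]
gripper_width: 0.619
finger_force: 0.0
t: 9.62
eef_pos: [0.5812, 0.0196, 0.2233]
tool_rot: [-2.193, -2.249, 0.001]
ft_force: [-0.5, 1.1, -1.0]
gripper_width: 0.995
finger_force: 0.0
scene lid_bar 0.72 [ 0.5821 -0.0097  0.1351] [232. 219.]
scene tray_lip 0.8 [0.5725 0.1092 0.0267] [285. 248.]
scene tray_lip 0.24 [ 0.6325  0.4433 -0.0053] [428. 283.]
side lid_bar 0.66 [ 0.5821 -0.0138  0.1369] [302. 160.]
side tray_lip 0.63 [0.5785 0.1131 0.0278] [265. 225.]
side tray_lip 0.23 [ 0.7886 -0.0848  0.0039] [259. 150.]
wrist lid_bar 0.86 [ 0.5792 -0.012   0.1369] [277. 242.]
wrist tray_lip 0.93 [0.5761 0.109  0.0274] [278.  92.]
```

View pics/wrist4.png

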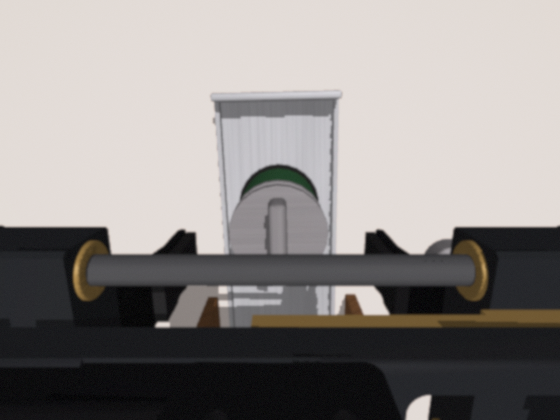

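The bar at px (278,200–250) is in line with the tray. The lid height is 6 mm below its free height (0.1425 to 0.1365), so it's locked. Now I'll go outside the lip with the fingers shut.

```bash
python3 -m jog '[{"offset":[-0.02,0.25,0],"rot":[0,0,0.006],"jaw":0},{"offset":[-0.03,0.5,0],"rot":[0,0,0.006],"jaw":1},{"offset":[-0.05,0.75,0],"rot":[0,0,0.006],"jaw":1},{"offset":[-0.06,0.97,0],"rot":[0,0,0.006],"jaw":1},{"offset":[-0.06,0.97,-0.2],"rot":[0,0,0.006],"jaw":1}]'
python3 -m jog '[{"offset":[0,0,-0.25],"rot":[0,0,0],"jaw":1},{"offset":[0,0,-0.5],"rot":[0,0,0],"jaw":1},{"offset":[0,0,-0.75],"rot":[0,0,0],"jaw":1},{"offset":[0,0,-0.8],"rot":[0,0,0],"jaw":1},{"offset":[0,0,-0.8],"rot":[0,0,0],"jaw":1}]'; python3 st.py
```

```text
t: 10.7
eef_pos: [0.5732, 0.1678, 0.1957]
tool_rot: [2.167, 2.274, 0.007]
ft_force: [-0.1, -1.6, -0.6]
gripper_width: 0.515
finger_force: 0.0
t: 11.32
eef_pos: [0.5729, 0.1639, 0.0747]
tool_rot: [2.172, 2.269, 0.0]
ft_force: [0.2, -0.1, 0.3]
gripper_width: 0.02
finger_force: 0.0
[-0.003 -0.001  0.028] [ 0.2 -0.1  0.3] yaw 2.5062374367405624 [-0.25  0.4  -0.13  1.7   0.06  1.05 -0.36]
```

```bash
python3 -m jog '[{"offset":[0,0,-0.2],"rot":[0,0,0],"jaw":1},{"offset":[0,0,-0.385],"rot":[0,0,0],"jaw":1},{"offset":[0.002,-0.05,-0.385],"rot":[0,0,0],"jaw":1},{"offset":[0.005,-0.12,-0.385],"rot":[0,0,0],"jaw":1},{"offset":[0.008,-0.18,-0.385],"rot":[0,0,0],"jaw":1}]'
python3 -m jog '[{"offset":[0.003,-0.06,0],"rot":[0,0,0],"jaw":1},{"offset":[0.005,-0.12,0],"rot":[0,0,0],"jaw":1},{"offset":[0.008,-0.18,0],"rot":[0,0,0],"jaw":1},{"offset":[0.011,-0.24,0],"rot":[0,0,0],"jaw":1},{"offset":[0.013,-0.30,0],"rot":[0,0,0],"jaw":1}]'; python3 st.py
```

```text
t: 11.95
eef_pos: [0.575, 0.136, 0.0182]
tool_rot: [2.172, 2.268, 0.003]
ft_force: [0.6, -0.6, -0.4]
gripper_width: 0.01
finger_force: 0.0
t: 12.58
eef_pos: [0.576, 0.0918, 0.0166]
tool_rot: [2.171, 2.27, 0.001]
ft_force: [1.6, 3.7, 2.1]
gripper_width: 0.004
finger_force: 1.7
[ 0.768 -0.236  0.008] [1.6 3.7 2.1] yaw 2.542349281431683 [-0.15  0.44 -0.11  1.78  0.06  0.93 -0.23]
```

Pushing at about 3.7 N, as expected. I'll carry on.

```bash
python3 -m jog '[{"offset":[0.005,-0.11,0],"rot":[0,0,0],"jaw":1},{"offset":[0.009,-0.22,0],"rot":[0,0,0],"jaw":1},{"offset":[0.014,-0.33,0],"rot":[0,0,0],"jaw":1},{"offset":[0.019,-0.44,0],"rot":[0,0,0],"jaw":1},{"offset":[0.023,-0.53,0],"rot":[0,0,0],"jaw":1}]'
python3 -m jog '[{"offset":[0.004,-0.08,0],"rot":[0,0,0],"jaw":1},{"offset":[0.007,-0.16,0],"rot":[0,0,0],"jaw":1},{"offset":[0.010,-0.24,0],"rot":[0,0,0],"jaw":1},{"offset":[0.013,-0.30,0],"rot":[0,0,0],"jaw":1},{"offset":[0.014,-0.32,0],"rot":[0,0,0],"jaw":1}]'; python3 st.py
```

```text
t: 13.2
eef_pos: [0.5791, 0.011, 0.0162]
tool_rot: [2.173, 2.269, -0.0]
ft_force: [2.7, 4.0, 2.0]
gripper_width: 0.01
finger_force: 1.8
t: 13.82
eef_pos: [0.5809, -0.0365, 0.0162]
tool_rot: [-2.173, -2.269, 0.001]
ft_force: [1.5, 3.0, 1.2]
gripper_width: 0.007
finger_force: 1.5
[ 0.674 -0.223  0.005] [1.5 3.  1.2] yaw 2.46760645917243 [ 0.04  0.44 -0.06  1.78  0.03  0.92  0.  ]
```

Roughly 20 mm remain, so I'll take small steps until the stop.

```bash
python3 -m jog '[{"offset":[0.001,-0.02,0],"rot":[0,0,0],"jaw":1},{"offset":[0.002,-0.04,0],"rot":[0,0,0],"jaw":1},{"offset":[0.003,-0.06,0],"rot":[0,0,0],"jaw":1},{"offset":[0.004,-0.08,0],"rot":[0,0,0],"jaw":1},{"offset":[0.004,-0.09,0],"rot":[0,0,0],"jaw":1}]'; python3 st.py
```

```text
t: 14.45
eef_pos: [0.5816, -0.0493, 0.0162]
tool_rot: [-2.172, -2.269, 0.001]
ft_force: [-0.9, 2.0, 0.9]
gripper_width: 0.005
finger_force: 1.5
[0.633 0.249 0.021] [-0.9  2.   0.9] yaw 2.508635477290966 [ 0.05  0.44 -0.06  1.78  0.03  0.93  0.03]
```

```bash
python3 -m jog '[{"offset":[0,-0.02,0],"rot":[0,0,0],"jaw":1},{"offset":[0.001,-0.035,0],"rot":[0,0,0],"jaw":1},{"offset":[0.002,-0.05,0],"rot":[0,0,0],"jaw":1},{"offset":[0.002,-0.05,0],"rot":[0,0,0],"jaw":1},{"offset":[0.002,-0.05,0],"rot":[0,0,0],"jaw":1}]'; python3 st.py
```

```text
t: 15.08
eef_pos: [0.5819, -0.0558, 0.0162]
tool_rot: [-2.171, -2.27, -0.0]
ft_force: [-2.2, 4.7, 1.8]
gripper_width: 0.006
finger_force: 2.6
[ 1.149  0.356 -0.051] [-2.2  4.7  1.8] yaw 2.5493059443886636 [ 0.06  0.44 -0.06  1.77  0.03  0.93  0.04]
```

```bash
python3 -m jog '[{"offset":[0,-0.015,0],"rot":[0,0,0],"jaw":1},{"offset":[0.001,-0.03,0],"rot":[0,0,0],"jaw":1},{"offset":[0.001,-0.03,0],"rot":[0,0,0],"jaw":1},{"offset":[0.001,-0.03,0],"rot":[0,0,0],"jaw":1},{"offset":[0.001,-0.03,0],"rot":[0,0,0],"jaw":1}]'; python3 st.py
```

```text
t: 15.7
eef_pos: [0.5818, -0.0559, 0.0162]
tool_rot: [-2.165, -2.271, -0.004]
ft_force: [-4.1, 17.0, 3.4]
gripper_width: 0.007
finger_force: 8.7
[ 3.643  0.905 -0.05 ] [-4.1 17.   3.4] yaw 2.73756559927682 [ 0.07  0.44 -0.06  1.77  0.03  0.93  0.05]
```

The tray is against its stop: 17 N and no more motion, at the expected place. I'll back off, rise and check.

```bash
python3 -m jog '[{"offset":[0,0.05,0],"rot":[0,0,0],"jaw":1},{"offset":[-0.01,0.2,0],"rot":[0,0,0],"jaw":1},{"offset":[-0.02,0.5,0.1],"rot":[0,0,0],"jaw":1},{"offset":[-0.03,0.7,0.5],"rot":[0,0,0],"jaw":0},{"offset":[-0.03,0.8,0.9],"rot":[0,0,0],"jaw":-1}]'
python3 -m jog '[{"offset":[0,0.1,0.2],"rot":[0,0,0],"jaw":-1},{"offset":[0,0.1,0.4],"rot":[0,0,0],"jaw":-1},{"offset":[0,0.1,0.4],"rot":[0,0,0],"jaw":-1},{"offset":[0,0.1,0.4],"rot":[0,0,0],"jaw":-1},{"offset":[0,0.1,0.4],"rot":[0,0,0],"jaw":-1}]'
python3 - <<'E'
from h import *
a=look("scene",["lid_bar","tray_lip","riser","cup0","tamper","spoon_rest"])["image"]
b=look("side",["lid_bar","tray_lip","riser","cup0","tamper"])["image"]
cv2.imwrite("pics/end.png",np.hstack([a[120:400,50:450],cv2.resize(b[90:300,220:520],(400,280))]))
E
```

```text
t: 16.32
eef_pos: [0.5773, 0.0588, 0.1487]
tool_rot: [-2.171, -2.271, 0.002]
ft_force: [0.3, -0.9, 0.1]
gripper_width: 0.149
finger_force: 0.0
t: 16.95
eef_pos: [0.5773, 0.0724, 0.2064]
tool_rot: [-2.172, -2.268, 0.003]
ft_force: [-0.4, 1.1, -0.6]
gripper_width: 0.718
finger_force: 0.0
scene tray_lip 0.69 [ 0.5809 -0.0658  0.0279] [211. 248.]
scene riser 0.67 [ 0.5915 -0.2568 -0.0025] [132. 256.]
scene riser 0.22 [ 0.5813 -0.0638  0.0258] [212. 249.]
scene cup0 0.79 [ 0.6335  0.4416 -0.0029] [427. 283.]
scene cup0 0.62 [ 4.927e-01  4.306e-01 -1.000e-04] [413. 235.]
scene tamper 0.97 [ 0.79   -0.0852  0.0023] [189. 334.]
scene spoon_rest 0.63 [ 0.2903  0.3114 -0.0013] [358. 180.]
side lid_bar 0.66 [ 0.5891 -0.1871  0.137 ] [347. 123.]
side tray_lip 0.63 [ 0.293  0.309 -0.003] [304. 373.]
side tray_lip 0.61 [ 0.5842 -0.059   0.0253] [313. 185.]
side riser 0.78 [ 0.5907 -0.2528  0.0045] [358. 151.]
side cup0 0.95 [0.4902 0.428  0.0022] [185. 349.]
side cup0 0.71 [0.6361 0.4407 0.0018] [133. 309.]
side tamper 0.84 [ 0.7895 -0.0845  0.0056] [259. 149.]
side tamper 0.29 [ 4.913e-01  4.273e-01 -1.000e-04] [185. 349.]
```

View pics/end.png

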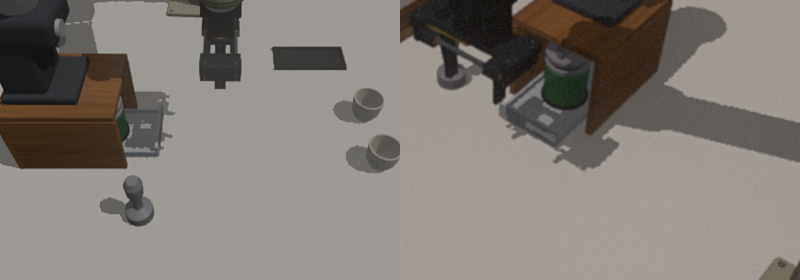

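The picture shows the canister inside the riser (left view px (123,120), right view (567,85)) and the lip about 70 mm in front of it. The other things haven't moved, and the robot is clear of everything.

```bash
python3 -c "
from workcell import manip
print(manip.hand_in())"
```

```text
the job is handed in; nothing more can be done
None
```

The lid was pressed and turned clockwise to its stop, and it sprang up to its locked height. The tray is home against its stop, the cups, tamper and spoon rest were left untouched, the gripper is clear, and the job was handed in at about 17 s of the 56 s allowed.

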